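# Cover the hub and mesh the sprung drive stem

### The arm

A 6-joint arm with a two-finger parallel gripper is mounted at the origin on a cart in front of the work surface, level with it; the furniture and walls round the work are solid. World frame = base frame: x ahead of the robot, y to its left, z up, the work surface at z = 0. Lengths are in m, angles in degrees, forces in N, time in s.
With the tool pointing down it reaches from about 0.35 to 0.875 m from the base axis. Payload 4.2 kg.
Tool frame: the origin (TCP) lies at the very end of the fingers, on their centre line; the grasp point (between the pads) lies 19 mm behind it (r.grip_point_offset is the distance from the TCP to the grasp point, in m); z points along the fingers, y is the line along which they close (so a half turn about z gives the same grasp; the last joint's range is limited). The gripper opens to 87 mm and grips with 3 to 60 N. Pads are 19 mm wide; open, the fingers measure 117 mm over their backs; the gripper's body (75 mm by 190 mm) begins 51 mm behind the grasp point.
Start: joints at [-58.637, 22.042, 0.453, 0, -68.411, -14.817], TCP at [0.178, -0.599, 0.223] pointing down, gripper open.
Joint ranges: [-179.83, 179.83], [-69.29, 118.12], [-61.27, 80.66], [-181.25, 117.63], [-171.15, -9.14], [-177.46, 177.46]. Speed limits (degrees/s): [159.86, 159.86, 180, 180, 180, 180].

### API

Orientations are given as a 3x3 rotation matrix whose columns are the frame's x, y, z axes.
In Python, from station import r gives the robot as it stands.
- The arm moves only by the tool move_arm, never from a script. Its argument "series" is a list of rows, each a list of 3 entries, a list of its own where there are three numbers: the turn, a rotation vector about the tool's x, y, z as a fraction of full scale, then the shift along the tool's x, y, z as a fraction of full scale, then the opening, from 0 (shut) to 1 (fully open). A call has 1 to 12 rows; each row shifts and turns the commanded pose from where the row before left it, along the tool's axes as they then stand; what a row does not reach is not made up. Full scale, the value 1, is 0.5 m for a shift and 0.1 rad for a turn. A row lasts 1/10 s, in which the tool goes at most 50 mm and 8.59 degrees, less where a joint would pass 70% of its speed; a pose out of reach is approached as far as the arm can. A call with a number of a shift or a turn outside -1 to 1 is refused whole. A call with a gripper value outside its range is refused whole. The fingers move at their own pace and stop on an object; the grip force is fixed at half the most. Time passes only in rows, so rows that do not move let the fingers close. It gives the time, the measured TCP pose, the force, the opening and the grip force at its end, in the units of the state.
- r.sense(): the state, without advancing time (a new reading comes with each control period).
- r.capture(name): name is "side" or "top" or "wrist"; returns a dict with "img" (480x640x3 uint8, red, green, blue), "fx", "fy", "cx", "cy" (pixels), "origin" and "orientation" of the camera in the world. Camera axes: x right, y up, looking along -z (the intrinsics and any distortion apply to the point x, -y, -z); pixel columns grow to the right and rows downward; lengths in m; the calibration is good to about 2 mm. A picture is of the moment at which its call begins. There is no depth.
- r.finish_job(): hands the job in; it is judged then, once.
Trained networks look in the newest picture that a camera, given by its name, has taken for a name from the list of things; names that differ only in an ending like _2 or _b are one class to them, and where a whole thing is asked for, a point or a joint stands for the part that bears it (a point fixed in the world has none). Each returns a list of dicts, best first, with "score" (0 to 1); they miss things now and then, are a little off and sometimes report something else, mostly with a low value. They report only what shows in the picture. A call takes as long as a camera call. They do not tell look-alikes from the thing itself.
- r.cut_out(target, camera): "pixels" (480x640 bool, what is visible of it) and "centre" ([column, row] in pixels, amid what is visible of it).
- r.pinpoint(target, camera): "centre" ([column, row] in pixels: a listed point, or the origin of a listed thing).
The state is a dict: "time_s": time; "joints": joint angles; "joint_velocities": joint speeds; "effort": joint torques, N m; "tcp_pos": TCP position; "ee_rot": TCP orientation; "wrist_force": force on the tool from outside, world axes, zero at the start; "moment": the same for the moment, N m; "gripper_width": opening from 0.0 (shut) to 1.0 (fully open); "gripper_force": force on a finger pad.
Only numpy, scipy, OpenCV 4.12 (cv2) and the standard library are available. Lean on these libraries where they do the work, as an engineer would, in place of code of your own. Each camera call takes 0.05 s, during which the arm holds its last target. There are 200 camera calls.

### The job

Set the loose flanged cover level on the round hub housing, its lower lip down inside the rim, and let go of it. Then lift the drive stem out of the wooden block, bring it down upright through the cover's neck, turn it until its four lugs drop into the cross-shaped slots of the sprung socket inside, and press it fully home so that its collar closes on top of the neck. Finish still holding the stem and pressing it down against the spring, with the cover still seated; leave the sprocket, the tape roll and the screwdriver where they are.

Things in the scene. Friction and masses are not known exactly. Their poses are not given: they have to be found in the camera images.
- housing: Fixed grey round pot, 90 mm outside, 78 mm bore, rim 60 mm above the table, on a round flange of 110 mm; four small bolt heads on the flange lie along its +x, -x, +y, -y axes. Origin: on its axis at table level, z up. Its place and yaw vary; its x and y axes are the directions of the socket's slots.
- socket_mouth (a point): Centre of the top face of the square dark steel socket (48 mm) inside the housing, on its axis, 50 mm above the table when the spring is out. Slots form a plus along the point's x and y (= the housing's): each 10 mm wide, 32 mm end to end, 14 mm deep to a floor. It does not turn; it sinks on a spring.
- socket (a joint): How far the socket has sunk (m): 0 spring out, end stop 0.008. The spring pushes up with about 8 N at 0 and 13 N at the end stop. It is 0.006 when the meshed stem's collar lies on the neck of the seated cover.
- cover_mid (a point): Centre of the loose aluminium cover (0.25 kg), z up, 46 mm tall: lower lip 74 mm across, 8 mm tall, bevelled; round plate 94 mm across, 8 mm thick; round neck 50 mm across, 30 mm tall, with a 36 mm bore right through. It stands on its lip on the table, plate top 16 mm up. Take it by the neck from above. Seated (plate on the rim) this point is 75 mm above the table.
- stem_block: Fixed light wooden block 66 x 66 mm, 70 mm tall, with an upright hole of 35 mm; the stem hangs in it by its collar. Origin: centre of its underside at table level.
- stem_head (a point): Centre of the square head of the loose upright steel stem (0.15 kg, 126 mm long), z up. Head 24 x 24 mm, 34 mm tall, flats square to the point's x and y: grip it here. Below it a round neck 16 mm long, then the collar, 48 mm across, 8 mm thick, underside 41 mm below this point, then a 16 mm shaft and the lugs.
- stem_foot (a point): Lower end of the stem, 109 mm below the head's centre. Its last 14 mm are four lugs, a plus along the stem's x and y (as the head's flats), 6 mm wide, 28 mm tip to tip, edges rounded below; any quarter turn fits. In the block it is 2 mm above the table; unmeshed on the socket 50 mm; meshed, spring out 36 mm; fully home (collar on the neck) 30 mm.
- sprocket: Bystander: dark toothed sprocket 75 mm across, 22 mm tall, lying flat; origin under its centre.
- tape_roll: Bystander: grey tape roll 70 mm across, 46 mm tall; origin under its centre.
- coin_meter: Obstacle: fixed grey steel coin meter box, 220 x 200 mm and 240 mm tall, turned askew, with a coin slide that sticks out 100 mm in front at 160 mm height; it stands left (+y) of the work, between it and a robot that starts on the left: pass well above it. Origin at table level under the box, near its front.
- screwdriver: Bystander: screwdriver 202 mm long, 28 mm thick amber handle, lying along its y; origin under its centre.
Mind the look-alikes: they are no part of the job. What is shaped like the part that bears cover_mid but orange is not meant.

How it is judged:
By the outcome, as a careful person would: the job done as asked, in the order asked, and still so for the second after the job is handed in, while the arm keeps its last pose, push and grip.
It also fails if it takes over 67 s, if anything falls off the work surface, if the arm or the gripper's body presses on something with over 40 N, if the wrist force passes 120 N, or if a joint passes its speed limit or range.

## Working session

There is one attempt and no reset: what is moved stays moved. The work goes in short steps, Python scripts to look and compute and a tool call to move; the robot and the scene stay as the last step left them, time stands still between calls to the robot, and variables do not carry over. Pictures are saved under pics/ and viewed, at most 10 in all, crops included, and the job is handed in when it is done.

Besides the shell and the picture viewer there is one more tool, called as name(argument=value, ...) on one line, values as JSON. move_arm: Moves the arm, as the interface text tells. Its arguments: {"type":"object","properties":{"series":{"type":"array"}},"required":["series"]}

```bash
mkdir -p pics; ls; cat > h.py <<'E'
import numpy as np, cv2
from station import r
def cap(n,save=None):
    c=r.capture(n)
    if save: cv2.imwrite('pics/'+save,cv2.cvtColor(c['img'],cv2.COLOR_RGB2BGR))
    return c
def ray(c,p):
    d=np.array([(p[0]-c['cx'])/c['fx'],-(p[1]-c['cy'])/c['fy'],-1.])
    return np.array(c['origin']),np.array(c['orientation'])@d
def atz(c,p,z):
    o,d=ray(c,p); return o+d*(z-o[2])/d[2]
def proj(c,P):
    q=np.array(c['orientation']).T@(np.array(P)-c['origin'])
    return np.array([c['cx']+c['fx']*q[0]/-q[2],c['cy']-c['fy']*q[1]/-q[2]])
def tri(rays):
    A=0;b=0
    for o,d in rays:
        d=d/np.linalg.norm(d);M=np.eye(3)-np.outer(d,d);A=A+M;b=b+M@o
    return np.linalg.solve(A,b)
E
python3 - <<'E'
from h import *
np.set_printoptions(precision=4,suppress=True)
s=r.sense();print({k:s[k] for k in('time_s','tcp_pos','ee_rot','wrist_force','gripper_width')},r.grip_point_offset)
for n in('top','side'):
    c=cap(n,n+'0.png');print(n,{k:c[k] for k in c if k!='img'})
    for t,z in(('housing',0),('socket_mouth',.05),('cover_mid',.023),('stem_block',0),('stem_head',.111),('stem_foot',.002),('sprocket',0),('tape_roll',0),('coin_meter',0),('screwdriver',0)):
        for d in r.pinpoint(t,n)[:3]: print(n,t,round(d['score'],2),np.round(d['centre'],1),atz(c,d['centre'],z))
E
```

```text
pics
{'time_s': 0.0, 'tcp_pos': array([ 0.1779, -0.5985,  0.2215]), 'ee_rot': array([[-0.9586, -0.2847, -0.0007],
       [-0.2847,  0.9586,  0.0021],
       [ 0.0001,  0.0022, -1.    ]]), 'wrist_force': array([-0.1591,  0.2364,  0.5747]), 'gripper_width': 1.00249863779092} 0.0187
top {'fx': 595.6209777615339, 'fy': 595.6209777615339, 'cx': 319.343532611954, 'cy': 235.187275805272, 'origin': array([ 0.3951, -0.3245,  1.2556]), 'orientation': array([[-0.0019,  0.9892, -0.1469],
       [-0.9997,  0.0016,  0.0233],
       [ 0.0233,  0.1469,  0.9889]])}
top housing 0.59 [308.2 316.7] [ 0.4095 -0.3305  0.    ]
top socket_mouth 0.61 [307.7 317.5] [ 0.4073 -0.3293  0.05  ]
top cover_mid 0.88 [380.  331.5] [ 0.3789 -0.4775  0.023 ]
top cover_mid 0.76 [354.8 255. ] [ 0.5365 -0.4274  0.023 ]
top stem_head 0.63 [291.9 207.2] [ 0.6203 -0.2979  0.111 ]
top sprocket 0.83 [315.3 179.8] [ 0.7026 -0.3456  0.    ]
top tape_roll 0.56 [378.4 198.8] [ 0.6611 -0.4816  0.    ]
top screwdriver 0.81 [417.2 306.2] [ 0.431  -0.5596  0.    ]
side {'fx': 516.5859510135463, 'fy': 516.5859510135463, 'cx': 317.1613198592691, 'cy': 250.7328685823297, 'origin': array([ 0.8565, -1.2907,  0.6452]), 'orientation': array([[ 0.9454, -0.1616,  0.2832],
       [ 0.326 ,  0.4653, -0.8229],
       [ 0.0012,  0.8702,  0.4926]])}
side housing 0.71 [273.  269.4] [ 0.4157 -0.3328  0.    ]
side socket_mouth 0.73 [271.7 249.8] [ 0.4122 -0.3272  0.05  ]
side cover_mid 0.72 [230.2 293.5] [ 0.384  -0.4871  0.023 ]
side cover_mid 0.69 [310.4 294.2] [ 0.5465 -0.4336  0.023 ]
side stem_block 0.78 [360.2 276. ] [ 0.6196 -0.2931  0.    ]
side stem_head 0.88 [363.9 237.7] [ 0.6275 -0.3096  0.111 ]
side sprocket 0.66 [393.5 293.8] [ 0.708  -0.3402  0.    ]
side tape_roll 0.63 [354.5 325.2] [ 0.6565 -0.477   0.    ]
side tape_roll 0.4 [269.4 251.1] [ 0.372  -0.2543  0.    ]
side screwdriver 0.9 [240.5 327.2] [ 0.4418 -0.5583  0.    ]
```

View pics/top0.png

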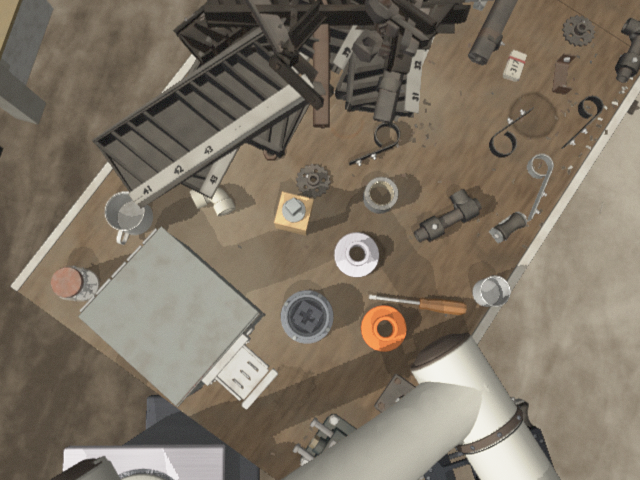

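View pics/side0.png

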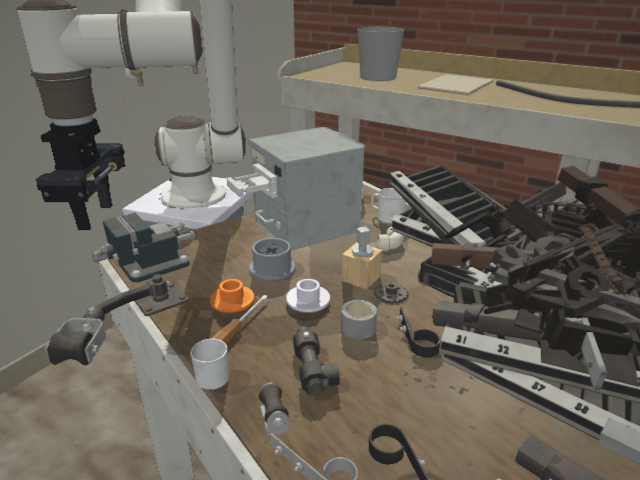

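The top view shows the silver cover at about (357,255), the orange look-alike at (384,328), the housing with its cross at (307,316), and the stem in its block at (293,208). The side view shows the same things: cover (308,294), housing (272,257), stem (363,240).

```bash
cat >> h.py <<'E'
np.set_printoptions(precision=4,suppress=True)
from scipy.spatial.transform import Rotation as Ro
def plan(P,yaw=None):
    "shift in tool frame (m) and turn about tool z (rad) to TCP at P with tool y at world angle yaw (mod 180 deg)"
    s=r.sense();R=np.array(s['ee_rot']);d=R.T@(np.array(P)-s['tcp_pos'])
    print('t',round(s['time_s'],2),'tcp',s['tcp_pos'],'F',s['wrist_force'],'w',round(s['gripper_width'],3))
    print('shift m',d,'in units',d/.5)
    y0=np.degrees(np.arctan2(R[1,1],R[0,1]));z=R[:,2]
    tilt=R.T@np.cross(z,[0,0,-1]);print('yaw now',y0,'tilt fix rad',tilt,'j6',s['joints'][5],'j',s['joints'])
    if yaw is not None:
        a=(y0-yaw+90)%180-90;print('turn z rad',np.radians(a),'or',np.radians(a-180*np.sign(a)))
E
python3 - <<'E'
from h import *
C={n:cap(n) for n in('top','side')}
def get(t,n,i=0):
    L=r.pinpoint(t,n);return ray(C[n],L[i]['centre']) if len(L)>i else None
for t in('housing','socket_mouth','stem_head','sprocket','tape_roll','screwdriver','coin_meter','stem_block'):
    R=[x for x in(get(t,'top'),get(t,'side')) if x]
    if len(R)==2: print(t,tri(R))
# silver cover
def silver(n):
    im=C[n]['img'].astype(float)
    for d in r.pinpoint('cover_mid',n):
        x,y=np.round(d['centre']).astype(int);p=im[y-12:y+13,x-12:x+13].reshape(-1,3)
        sat=(p.max(1)-p.min(1)).mean();print(n,d['centre'],sat)
        if sat<50: return d['centre']
R=[ray(C[n],silver(n)) for n in C];print('cover',tri(R),atz(C['top'],silver('top'),.023))
for p in((277,375),(247,405),(262,313),(177,406),(235,340)): print('slide/box corner',p,atz(C['top'],p,.16),atz(C['top'],p,.24))
c=cap('wrist','w0.png');R=np.array(r.sense()['ee_rot']);print('cam in tool',R.T@(c['origin']-r.sense()['tcp_pos']),R.T@c['orientation'],c['fx'])
plan([.54,-.43,.22],0)
E
```

```text
housing [ 0.4146 -0.3285  0.003 ]
socket_mouth [ 0.4108 -0.3331  0.059 ]
stem_head [ 0.6185 -0.2951  0.0991]
sprocket [ 0.6986 -0.339   0.0016]
tape_roll [ 0.6603 -0.4833  0.005 ]
stem_block [ 0.6184 -0.2982 -0.0092]
top [381.4, 325.5] 109.4704
top [357.0, 253.0] 8.8288
side [307.7, 291.9] 7.0576
top [381.4, 325.5] 109.4704
top [357.0, 253.0] 8.8288
cover [ 0.5401 -0.4319  0.0264] [ 0.5407 -0.4321  0.023 ]
slide/box corner (277, 375) [ 0.3041 -0.2738  0.16  ] [ 0.3107 -0.2775  0.24  ]
slide/box corner (247, 405) [ 0.2521 -0.221   0.16  ] [ 0.2626 -0.2285  0.24  ]
slide/box corner (262, 313) [ 0.4144 -0.2456  0.16  ] [ 0.413  -0.2514  0.24  ]
slide/box corner (177, 406) [ 0.251  -0.0971  0.16  ] [ 0.2615 -0.1137  0.24  ]
slide/box corner (235, 340) [ 0.3661 -0.1975  0.16  ] [ 0.3682 -0.2068  0.24  ]
cam in tool [ 0.0797 -0.0019 -0.1615] [[ 0.0006  0.9568  0.2906]
 [ 1.     -0.0006 -0.0002]
 [-0.0001  0.2906 -0.9568]] 421.7737425166033
t 2.2 tcp [ 0.178  -0.5991  0.2225] F [ 0.5663 -0.2192 -0.2564] w 1.0
shift m [-0.3952  0.059   0.0025] in units [-0.7903  0.118   0.0051]
yaw now 106.5453437645118 tilt fix rad [ 0. -0. -0.] j6 -14.817720354913867 j [-58.6372  22.043    0.453    0.0008 -68.4108 -14.8177]
turn z rad -1.2820256022298522 or 1.8595670513599412
```

move_arm(series=[[[0,0,0],[-0.08,0.012,0],1],[[0,0,0],[-0.08,0.012,0],1],[[0,0,0],[-0.08,0.012,0],1],[[0,0,0],[-0.08,0.012,0],1],[[0,0,0],[-0.08,0.012,0],1],[[0,0,0],[-0.08,0.012,0],1],[[0,0,0],[-0.08,0.012,0],1],[[0,0,0],[-0.08,0.012,0],1],[[0,0,0],[-0.08,0.012,0],1],[[0,0,0],[-0.07,0.01,0],1],[[0,0,-1],[0,0,0],1],[[0,0,-1],[0,0,0],1]])

```text
time_s: 3.4
tcp_pos: [0.5411, -0.429, 0.2219]
ee_rot: [[-0.88, -0.475, -0.001], [-0.475, 0.88, 0.0], [0.0, 0.001, -1.0]]
wrist_force: [-0.3, -0.7, 0.4]
gripper_width: 0.999
gripper_force: 0.0
```

move_arm(series=[[[0,0,-1],[0,0,0],1],[[0,0,-1],[0,0,0],1],[[0,0,-1],[0,0,0],1],[[0,0,-1],[0,0,0],1],[[0,0,-1],[0,0,0],1],[[0,0,-1],[0,0,0],1],[[0,0,-1],[0,0,0],1],[[0,0,-1],[0,0,0],1],[[0,0,-1],[0,0,0],1],[[0,0,-1],[0,0,0],1],[[0,0,-0.8],[0,0,0],1]])

```text
time_s: 4.5
tcp_pos: [0.5398, -0.43, 0.2225]
ee_rot: [[0.002, -1.0, -0.0], [-1.0, -0.002, 0.0], [-0.0, 0.0, -1.0]]
wrist_force: [0.1, -0.3, 0.1]
gripper_width: 1.003
gripper_force: 0.0
```

```bash
python3 - <<'E'
from h import *
c=cap('wrist','w1.png')
for t,z in(('cover_mid',.023),('housing',0),('socket_mouth',.05),('stem_head',.111),('stem_block',0)):
    for d in r.pinpoint(t,'wrist')[:2]: print(t,round(d['score'],2),d['centre'],atz(c,d['centre'],z))
    if t=='cover_mid':
        for d in r.cut_out(t,'wrist')[:2]:
            m=d['pixels'].astype(np.uint8);k=max(cv2.findContours(m,0,2)[0],key=len)
            print('cut',d['score'],cv2.fitEllipse(k),cv2.boundingRect(k))
for z in(.008,.016,.046): print(z,proj(c,[.54,-.432,z]))
E
```

```text
cover_mid 0.97 [499.9, 137.1] [ 0.3895 -0.4909  0.023 ]
cover_mid 0.7 [323.3, 202.4] [ 0.5364 -0.4352  0.023 ]
cut 0.72 ((319.37969970703125, 198.91517639160156), (102.38052368164062, 103.98937225341797), 94.03801727294922) (267, 148, 105, 103)
cut 0.57 ((498.04290771484375, 136.69859313964844), (103.67076110839844, 117.23945617675781), 44.00432205200195) (443, 81, 111, 112)
housing 0.69 [445.8, 296.8] [ 0.4139 -0.335   0.    ]
socket_mouth 0.91 [460.3, 323.0] [ 0.4154 -0.3329  0.05  ]
stem_block 0.77 [238.3, 323.8] [ 0.6216 -0.3048 -0.    ]
0.008 [319.1311 202.3522]
0.016 [319.1517 204.2285]
0.046 [319.2373 212.0026]
```

View pics/w1.png

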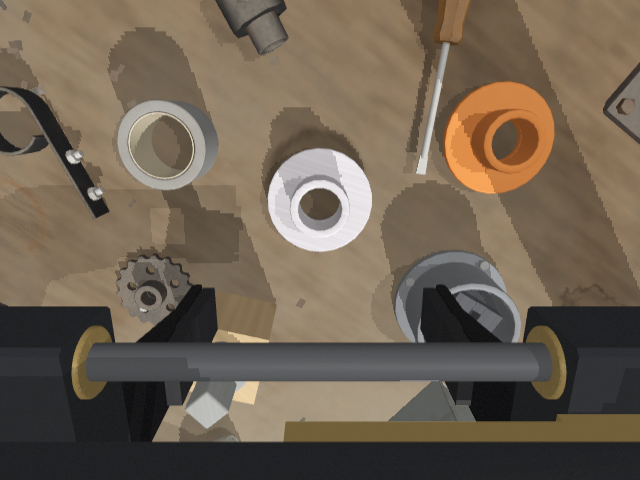

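The wrist view shows the silver cover at (320,200), the housing partly hidden at (458,310), and the stem head behind the left finger. I'll hover over the housing with the same view, to compare the two with one camera.

move_arm(series=[[[0,0,0],[-0.05,0.064,0],1],[[0,0,0],[-0.05,0.064,0],1],[[0,0,0],[-0.05,0.064,0],1],[[0,0,0],[-0.048,0.064,0],1],[[0,0,0],[0,0,0],1],[[0,0,0],[0,0,0],1]])

```text
time_s: 5.45
tcp_pos: [0.412, -0.3308, 0.2236]
ee_rot: [[-0.002, -1.0, 0.002], [-1.0, 0.002, -0.001], [0.001, -0.002, -1.0]]
wrist_force: [-0.2, -0.4, 0.8]
gripper_width: 0.995
gripper_force: 0.0
```

```bash
python3 - <<'E'
from h import *
c=cap('wrist','w2.png');plan([.412,-.331,.2225])
cv2.imwrite('pics/w2c.png',cv2.resize(cv2.cvtColor(c['img'][100:320,180:460],cv2.COLOR_RGB2BGR),None,fx=2.8,fy=2.7))
for t,z in(('housing',0),('socket_mouth',.05)):
    for d in r.pinpoint(t,'wrist')[:2]: print(t,round(d['score'],2),d['centre'],atz(c,d['centre'],z))
for z in(.05,.06): print(z,proj(c,[.412,-.331,z]))
E
```

```text
t 5.5 tcp [ 0.4129 -0.3312  0.2234] F [ 0.8274 -0.3655  0.8591] w 1.002
shift m [-0.0002  0.0009  0.0009] in units [-0.0004  0.0017  0.0018]
yaw now 179.88572889161787 tilt fix rad [-0.0019 -0.0012 -0.    ] j6 21.025530355646087 j [-21.1509  12.6138 -12.9609   0.0254 -64.297   21.0255]
housing 0.65 [320.5, 201.1] [ 0.4114 -0.3322  0.    ]
socket_mouth 0.71 [319.7, 214.0] [ 0.4122 -0.3319  0.05  ]
socket_mouth 0.41 [319.6, 200.1] [ 0.4123 -0.3435  0.05  ]
0.05 [319.9324 215.1256]
0.06 [319.9579 218.1039]
```

View pics/w2c.png

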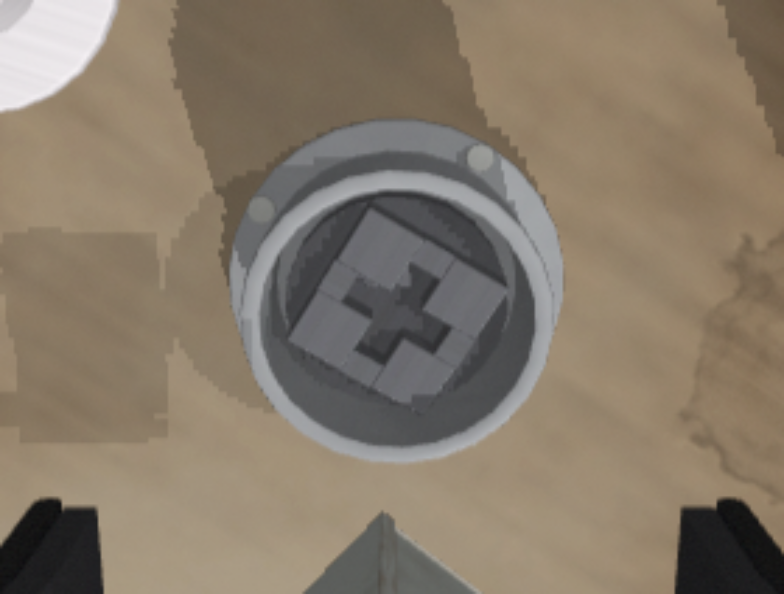

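The close-up shows the housing rim centred at about crop (398,316), with the socket square at corners (373,205), (507,290), (420,412), (290,340). It's turned about 30°.

```bash
cat >> h.py <<'E'
from scipy.optimize import minimize
def fitc(cs,P0,circ,span=.008,n=180):
    "centre (x,y) best matching image edges of horizontal circles [(radius,z)] in each capture"
    out=[]
    t=np.linspace(0,2*np.pi,n,endpoint=False)
    for c in cs:
        g=cv2.GaussianBlur(cv2.cvtColor(c['img'],cv2.COLOR_RGB2GRAY),(0,0),1.0).astype(np.float32)
        G=np.minimum(np.hypot(cv2.Sobel(g,5,1,0),cv2.Sobel(g,5,0,1)),120);G=cv2.GaussianBlur(G,(0,0),1.)
        def f(xy):
            s=0
            for R,z in circ:
                p=np.array([proj(c,[xy[0]+R*np.cos(a),xy[1]+R*np.sin(a),z]) for a in t],np.float32)
                s-=cv2.remap(G,p[:,0],p[:,1],1).mean()
            return s
        gr=[(f(P0+np.array([i,j])),i,j) for i in np.arange(-span,span+1e-6,.002) for j in np.arange(-span,span+1e-6,.002)]
        b=min(gr);m=minimize(f,P0+np.array(b[1:]),method='Nelder-Mead',options=dict(initial_simplex=P0+np.array(b[1:])+.001*np.array([[0,0],[1,0],[0,1]]),xatol=5e-5,fatol=.01))
        out.append(np.r_[m.x,m.fun])
    return np.array(out)
E
python3 - <<'E'
from h import *
cs=[cap('wrist') for _ in range(3)]
print([c['origin'] for c in cs],r.sense()['tcp_pos'],r.sense()['ee_rot'])
print(fitc(cs,np.array([.412,-.331]),[(.045,.06),(.039,.06)]))
c=cs[0];L=[(373,205),(507,290),(420,412),(290,340)]
W=[atz(c,(180+x/2.8,100+y/2.7),.05)[:2] for x,y in L];print(np.array(W),np.mean(W,0))
for i in range(4): d=W[(i+1)%4]-W[i];print(np.degrees(np.arctan2(d[1],d[0]))%90,np.hypot(*d))
# refine yaw & centre by square edges
top=cap('top');side=cap('side')
print('top',fitc([top],np.array([.412,-.331]),[(.045,.06),(.039,.06)]),'cover',fitc([top],np.array([.54,-.434]),[(.047,.016),(.025,.046),(.018,.046)]),'side cover',fitc([side],np.array([.54,-.434]),[(.047,.016),(.025,.046)]))
g=cv2.GaussianBlur(cv2.cvtColor(c['img'],cv2.COLOR_RGB2GRAY),(0,0),1.).astype(np.float32)
G=np.minimum(np.hypot(cv2.Sobel(g,5,1,0),cv2.Sobel(g,5,0,1)),120)
segs=[((-.024,.024),(.024,.024)),((.024,.024),(.024,-.024)),((.024,-.024),(-.024,-.024)),((-.024,-.024),(-.024,.024))]
v=[(.005,.016),(.005,.005),(.016,.005),(.016,-.005),(.005,-.005),(.005,-.016),(-.005,-.016),(-.005,-.005),(-.016,-.005),(-.016,.005),(-.005,.005),(-.005,.016)]
segs+=list(zip(v,v[1:]+v[:1]))
pts=np.concatenate([np.linspace(a,b,20) for a,b in segs])
def f(q):
    a=q[2];R=np.array([[np.cos(a),-np.sin(a)],[np.sin(a),np.cos(a)]]);w=pts@R.T+q[:2]
    p=np.array([proj(c,[*x,.05]) for x in w],np.float32);return -cv2.remap(G,p[:,0],p[:,1],1).mean()
W0=np.mean(W,0);best=min((f([*W0,a]),a) for a in np.radians(np.arange(0,90,2)))
m=minimize(f,[*W0,best[1]],method='Nelder-Mead',options=dict(initial_simplex=np.array([*W0,best[1]])+np.array([[0,0,0],[.001,0,0],[0,.001,0],[0,0,.02]])));print('socket',m.x[:2],np.degrees(m.x[2]),m.fun)
E
```

```text
[array([ 0.4139, -0.4132,  0.3842]), array([ 0.4139, -0.4132,  0.3839]), array([ 0.4138, -0.4132,  0.3837])] [ 0.4128 -0.3312  0.2221] [[-0.0024 -1.     -0.0005]
 [-1.      0.0024  0.0002]
 [-0.0002  0.0005 -1.    ]]
[[   0.4105   -0.33   -165.461 ]
 [   0.4105   -0.3299 -165.1078]
 [   0.4105   -0.3299 -165.0951]]
[[ 0.4182 -0.3637]
 [ 0.3796 -0.3381]
 [ 0.4045 -0.2996]
 [ 0.4428 -0.3227]] [ 0.4113 -0.331 ]
56.50244224997661 0.04631354147334682
57.140184541877915 0.045938602847790125
58.79263924547206 0.04471148107473211
59.080908725233 0.047770830944057895
top [[  0.4246  -0.3321 -32.3533]] cover [[   0.5384   -0.4307 -282.1307]] side cover [[   0.5413   -0.4355 -208.2147]]
socket [ 0.4107 -0.3299] 58.67222255538576 -91.62216186523438
```

move_arm(series=[[[0,0,0],[0.052,-0.064,0],1],[[0,0,0],[0.052,-0.064,0],1],[[0,0,0],[0.052,-0.064,0],1],[[0,0,0],[0.05,-0.064,0],1],[[0,0,0],[0,0,0],1],[[0,0,0],[0,0,0],1]])

```text
time_s: 6.45
tcp_pos: [0.54, -0.4343, 0.2205]
ee_rot: [[-0.003, -1.0, -0.003], [-1.0, 0.003, 0.002], [-0.002, 0.003, -1.0]]
wrist_force: [-0.3, 0.4, 0.1]
gripper_width: 1.004
gripper_force: 0.0
```

```bash
python3 - <<'E'
from h import *
cs=[cap('wrist') for _ in range(2)]
print([c['origin'] for c in cs])
F=fitc(cs,np.array([.54,-.434]),[(.047,.016),(.025,.046),(.018,.046)]);print(F)
plan([*F.mean(0)[:2],.023])
E
```

```text
[array([ 0.5412, -0.5164,  0.3818]), array([ 0.5406, -0.5159,  0.383 ])]
[[   0.5396   -0.4342 -275.6538]
 [   0.5396   -0.4342 -276.2219]]
t 6.55 tcp [ 0.5393 -0.4337  0.2225] F [-0.9634 -1.3035 -0.3154] w 1.002
shift m [ 0.0006 -0.0005  0.1995] in units [ 0.0012 -0.0009  0.3989]
yaw now 179.88629725752517 tilt fix rad [ 0.0007  0.0003 -0.    ] j6 25.343172966373025 j [-25.4569  28.7124  11.1711  -0.0001 -72.5011  25.3432]
```

move_arm(series=[[[0,0,0],[0.001,-0.001,0.08],1],[[0,0,0],[0,0,0.08],1],[[0,0,0],[0,0,0.08],1],[[0,0,0],[0,0,0.08],1],[[0,0,0],[0,0,0.05],1],[[0,0,0],[0,0,0.029],1],[[0,0,0],[0,0,0],1],[[0,0,0],[0,0,0],0],[[0,0,0],[0,0,0],0],[[0,0,0],[0,0,0],0],[[0,0,0],[0,0,0],0],[[0,0,0],[0,0,0],0]])

```text
time_s: 7.75
tcp_pos: [0.5406, -0.4347, 0.0237]
ee_rot: [[-0.002, -1.0, 0.001], [-1.0, 0.002, -0.0], [0.0, -0.001, -1.0]]
wrist_force: [-0.0, -0.3, -0.0]
gripper_width: 0.632
gripper_force: 0.0
```

move_arm(series=[[[0,0,0],[0,0,0],0],[[0,0,0],[0,0,0],0],[[0,0,0],[0,0,0],0],[[0,0,0],[0,0,0],0],[[0,0,0],[0,0,-0.03],0],[[0,0,0],[0,0,-0.06],0],[[0,0,0],[0,0,-0.08],0],[[0,0,0],[0,0,-0.06],0],[[0,0,0],[0,0,-0.03],0],[[0,0,0],[0,0,0],0]])

```text
time_s: 8.75
tcp_pos: [0.5419, -0.4353, 0.1566]
ee_rot: [[-0.002, -1.0, 0.006], [-1.0, 0.002, -0.003], [0.003, -0.006, -1.0]]
wrist_force: [0.0, -0.6, -2.3]
gripper_width: 0.575
gripper_force: 30.0
```

```bash
python3 - <<'E'
from h import *
S=[];cs=[]
for _ in range(2): cs.append(cap('wrist','w3.png'));S.append(r.sense()['tcp_pos'])
s=r.sense();T=np.mean(S,0);print(S,s['gripper_width'],s['gripper_force'],s['wrist_force'])
z=T[2]-.023
F=fitc(cs,T[:2],[(.047,.016+z)],span=.006);print(F,F.mean(0)[:2]-T[:2])
F2=fitc(cs,T[:2],[(.025,.046+z),(.018,.046+z)],span=.006);print(F2)
plan([.4105,-.3299,T[2]])
E
```

```text
[array([ 0.5408, -0.4345,  0.154 ]), array([ 0.5399, -0.434 ,  0.1522])] 0.5838609826876463 29.999986669281498 [-0.4288 -0.7143 -3.4209]
[[  0.5428  -0.434  -84.5577]
 [  0.5416  -0.4339 -67.7057]] [0.0018 0.0002]
[[   0.5425   -0.4338 -150.387 ]
 [   0.5415   -0.4342 -142.4121]]
t 8.85 tcp [ 0.5399 -0.434   0.1522] F [-0.4288 -0.7143 -3.4209] w 0.584
shift m [-0.1037  0.1297 -0.0007] in units [-0.2075  0.2594 -0.0014]
yaw now 179.85957336059633 tilt fix rad [ 0.0006  0.0014 -0.    ] j6 25.366437226348307 j [-25.4783  31.458    5.6489  -0.0657 -64.2559  25.3664]
```

View pics/w3.png

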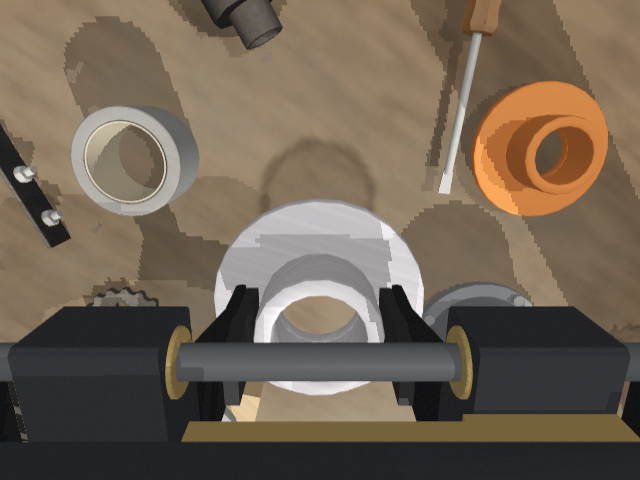

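The cover is in the grip and level, centred on column 319. I'll re-measure it after settling, in the camera's own frame.

```bash
python3 - <<'E'
from h import *
cs=[cap('wrist') for _ in range(4)]
S=np.array([r.sense()['tcp_pos']]);z=S[0,2]-.023
for c in cs:
    z=c['origin'][2]-.1615-.023
    F=fitc([c],c['origin'][:2]+[-.001,.082],[(.047,.016+z),(.025,.046+z),(.018,.046+z)],span=.004)[0]
    R=np.array(c['orientation']);print(c['origin'],F,F[:2]-c['origin'][:2],R[0],proj(c,[F[0],F[1],.046+z]))
print(S,r.sense()['ee_rot'])
E
```

```text
[ 0.5409 -0.516   0.3136] [   0.5407   -0.434  -194.6604] [-0.0002  0.0821] [-1.     -0.0022  0.0007] [318.9587 341.068 ]
[ 0.5408 -0.516   0.3125] [   0.5403   -0.4338 -196.6336] [-0.0004  0.0822] [-1.     -0.0027  0.0024] [318.8858 341.068 ]
[ 0.5408 -0.516   0.3121] [   0.5403   -0.4338 -197.2961] [-0.0005  0.0822] [-1.     -0.0028  0.0032] [318.8261 341.068 ]
[ 0.5409 -0.5161  0.3122] [   0.5403   -0.4339 -196.6742] [-0.0006  0.0822] [-1.     -0.0028  0.0033] [318.8971 341.0567]
[[ 0.5396 -0.4341  0.151 ]] [[-0.0021 -1.     -0.003 ]
 [-1.      0.0021  0.0018]
 [-0.0018  0.003  -1.    ]]
```

move_arm(series=[[[0,0,0],[-0.052,0.065,0],0],[[0,0,0],[-0.052,0.065,0],0],[[0,0,0],[-0.052,0.065,0],0],[[0,0,0],[-0.052,0.065,0],0],[[0,0,0],[0,0,0],0],[[0,0,0],[0,0,0.06],0],[[0,0,0],[0,0,0.05],0],[[0,0,0],[0,0,0.01],0],[[0,0,0],[0,0,0],0],[[0,0,0],[0,0,0],0]])

```text
time_s: 10.05
tcp_pos: [0.4116, -0.3309, 0.0939]
ee_rot: [[-0.002, -1.0, 0.001], [-1.0, 0.002, -0.001], [0.001, -0.001, -1.0]]
wrist_force: [0.3, 0.8, -2.3]
gripper_width: 0.58
gripper_force: 30.0
```

```bash
python3 - <<'E'
from h import *
c=cap('wrist','w4.png')
R=np.array(c['orientation']);z=c['origin'][2]-.1615-.023
print(fitc([c],c['origin'][:2]+[-.001,.082],[(.047,.016+z),(.025,.046+z),(.018,.046+z)],span=.004),z)
cap('side','s4.png');im=cv2.imread('pics/s4.png');cv2.imwrite('pics/s4c.png',cv2.resize(im[180:300,190:350],None,fx=5,fy=5))
plan([.410,-.330,.0755])
E
```

```text
[[   0.4123   -0.3309 -196.1064]] 0.07099689848524415
t 10.15 tcp [ 0.4116 -0.3308  0.0942] F [-0.3003 -0.0678 -1.1129] w 0.576
shift m [-0.0008  0.0016  0.0187] in units [-0.0017  0.0032  0.0375]
yaw now 179.9002161465252 tilt fix rad [-0.0022 -0.0012  0.    ] j6 21.049567984740047 j [-21.1668  20.2929 -23.1014   0.0252 -46.4607  21.0496]
```

View pics/s4c.png

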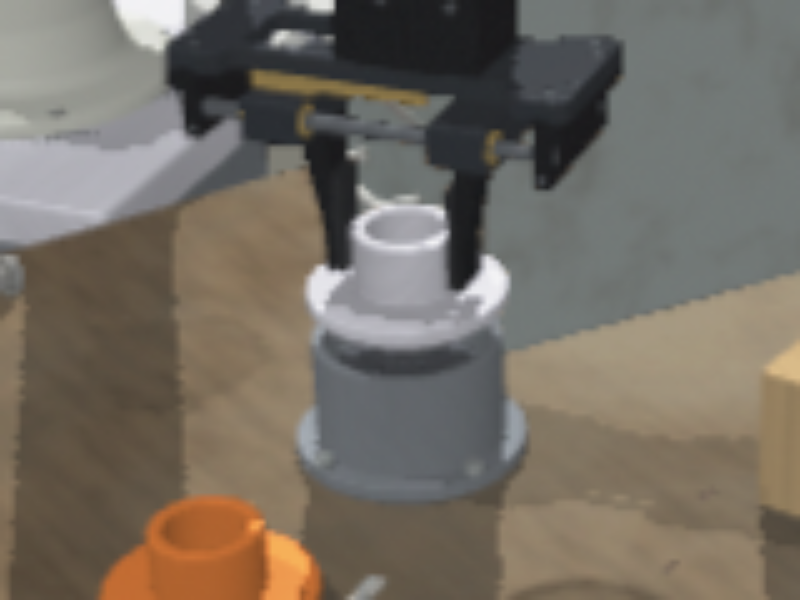

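The side crop shows the cover level just above the housing; plate centre at about x 407 and housing centre at about 409, so they are within about 1 mm.

```bash
python3 - <<'E'
from h import *
cs=[cap('wrist') for _ in range(3)]
for c in cs:
    z=c['origin'][2]-.1615-.023
    print(c['origin'],fitc([c],c['origin'][:2]+[-.001,.082],[(.047,.016+z),(.025,.046+z),(.018,.046+z)],span=.004),z,fitc([c],np.array([.4115,-.33]),[(.055,.0)],span=.004))
s=cap('side');t=cap('top')
for n,c in(('side',s),('top',t)):
  print(n,'plate',fitc([c],np.array([.411,-.33]),[(.047,.016+z),(.047,.008+z)],span=.006),'flange',fitc([c],np.array([.411,-.33]),[(.055,0)],span=.006))
plan([.410,-.330,.0755])
E
```

```text
[ 0.4121 -0.4125  0.2559] [[   0.4123   -0.3308 -195.5352]] 0.07136116440156426 [[  0.4109  -0.3287 -50.2528]]
[ 0.412  -0.4124  0.2558] [[   0.4121   -0.3307 -195.9069]] 0.07128297350765395 [[  0.411   -0.3286 -50.2156]]
[ 0.4118 -0.4123  0.2556] [[   0.4119   -0.3306 -196.1242]] 0.0711349895807229 [[  0.4109  -0.3287 -50.4507]]
side plate [[   0.4125   -0.3306 -197.9726]] flange [[  0.4059  -0.3175 -53.1629]]
top plate [[  0.4212  -0.3351 -84.6444]] flange [[  0.4217  -0.3207 -51.6285]]
t 10.4 tcp [ 0.4108 -0.3304  0.0936] F [-0.534   1.0938 -2.8366] w 0.578
shift m [-0.0004  0.0008  0.0181] in units [-0.0008  0.0016  0.0361]
yaw now 179.88768256741488 tilt fix rad [-0.0009 -0.0004 -0.    ] j6 21.04800783360044 j [-21.1614  20.3101 -23.1916   0.0016 -46.4414  21.048 ]
```

move_arm(series=[[[0,0,0],[-0.002,0.002,0.01],0],[[0,0,0],[0,0,0.008],0],[[0,0,0],[0,0,0.006],0],[[0,0,0],[0,0,0.004],0],[[0,0,0],[0,0,0],0],[[0,0,0],[0,0,0],0]])

```text
time_s: 11.0
tcp_pos: [0.4095, -0.3293, 0.0789]
ee_rot: [[-0.002, -1.0, -0.0], [-1.0, 0.002, 0.0], [-0.0, 0.0, -1.0]]
wrist_force: [0.8, -0.9, -2.5]
gripper_width: 0.582
gripper_force: 30.0
```

move_arm(series=[[[0,0,0],[0,0,0.004],0],[[0,0,0],[0,0,0.003],0],[[0,0,0],[0,0,0.002],0],[[0,0,0],[0,0,0],0],[[0,0,0],[0,0,0],0]])

```text
time_s: 11.5
tcp_pos: [0.4096, -0.3293, 0.0756]
ee_rot: [[-0.002, -1.0, 0.0], [-1.0, 0.002, -0.0], [0.0, -0.0, -1.0]]
wrist_force: [-2.4, 2.3, 5.6]
gripper_width: 0.582
gripper_force: 30.0
```

move_arm(series=[[[0,0,0],[0,0,0],1],[[0,0,0],[0,0,0],1],[[0,0,0],[0,0,0],1],[[0,0,0],[0,0,0],1],[[0,0,0],[0,0,-0.02],1],[[0,0,0],[0,0,-0.06],1],[[0,0,0],[0,0,-0.08],1],[[0,0,0],[0,0,-0.08],1],[[0,0,0],[0,0,-0.06],1],[[0,0,0],[0,0,0],1],[[0,0,0],[0,0,0],1],[[0,0,0],[0,0,0],1]])

```text
time_s: 12.7
tcp_pos: [0.4088, -0.3288, 0.2236]
ee_rot: [[-0.002, -1.0, -0.002], [-1.0, 0.002, 0.001], [-0.001, 0.002, -1.0]]
wrist_force: [0.1, -0.2, -0.6]
gripper_width: 1.003
gripper_force: 0.0
```

```bash
python3 - <<'E'
from h import *
cs=[cap('wrist','w5.png') for _ in range(2)]
print('cover seated',fitc(cs,np.array([.4105,-.33]),[(.047,.068),(.025,.098),(.018,.098)]))
print('cover unseated 8mm',fitc(cs,np.array([.4105,-.33]),[(.047,.076),(.025,.106),(.018,.106)]))
s=cap('side');print('side',fitc([s],np.array([.4125,-.33]),[(.047,.068),(.025,.098)]),fitc([s],np.array([.4125,-.33]),[(.047,.076),(.025,.106)]))
plan([.62,-.299,.25],-31.3)
E
```

```text
cover seated [[   0.4103   -0.3289 -267.2319]
 [   0.4103   -0.3289 -267.2089]]
cover unseated 8mm [[   0.41     -0.3308 -207.9759]
 [   0.41     -0.3308 -208.2106]]
side [[   0.4116   -0.3295 -209.5773]] [[   0.4177   -0.3435 -210.7374]]
t 12.85 tcp [ 0.409  -0.329   0.2233] F [ 0.8163 -0.2992  0.0669] w 1.002
shift m [-0.0305 -0.2109 -0.0271] in units [-0.061  -0.4218 -0.0543]
yaw now 179.88197396984089 tilt fix rad [0.0025 0.001  0.    ] j6 20.98201726204406 j [-21.0973  12.3308 -13.3287  -0.0065 -64.4932  20.982 ]
turn z rad 0.5442281130448907 or -2.5973645405449024
```

move_arm(series=[[[0,0,0],[-0.01,-0.07,-0.01],1],[[0,0,0],[-0.01,-0.07,-0.01],1],[[0,0,0],[-0.01,-0.07,-0.01],1],[[0,0,0],[-0.01,-0.07,-0.01],1],[[0,0,0],[-0.01,-0.07,-0.01],1],[[0,0,0],[-0.01,-0.07,0],1],[[0,0,0],[0,0,0],1],[[0,0,0],[0,0,0],1],[[0,0,0],[0,0,0],1],[[0,0,0],[0,0,0],1]])

```text
time_s: 13.85
tcp_pos: [0.6186, -0.3001, 0.2499]
ee_rot: [[-0.003, -1.0, -0.0], [-1.0, 0.003, -0.0], [0.0, 0.0, -1.0]]
wrist_force: [-0.2, -0.0, -0.4]
gripper_width: 1.003
gripper_force: 0.0
```

```bash
cat >> h.py <<'E'
def fitpoly(c,P0,a0,shapes,da=45,sp=.006):
    "x,y,yaw(deg) matching edges of polygons [(pts Nx2, z)]"
    g=cv2.GaussianBlur(cv2.cvtColor(c['img'],cv2.COLOR_RGB2GRAY),(0,0),1.).astype(np.float32)
    G=np.minimum(np.hypot(cv2.Sobel(g,5,1,0),cv2.Sobel(g,5,0,1)),120);G=cv2.GaussianBlur(G,(0,0),1.)
    X=np.concatenate([np.c_[np.linspace(a,b,15),np.full(15,z)] for P,z in shapes for a,b in zip(P,P[1:]+P[:1])])
    def f(q):
        t=np.radians(q[2]*100);w=np.c_[X[:,0]*np.cos(t)-X[:,1]*np.sin(t)+q[0],X[:,0]*np.sin(t)+X[:,1]*np.cos(t)+q[1],X[:,2]]
        p=np.array([proj(c,x) for x in w],np.float32);return -cv2.remap(G,p[:,0],p[:,1],1).mean()
    b=min((f(q),q) for q in [(P0[0]+i,P0[1]+j,(a0+k)/100) for i in np.arange(-sp,sp+1e-6,.003) for j in np.arange(-sp,sp+1e-6,.003) for k in np.arange(-da,da,5)])
    m=minimize(f,b[1],method='Nelder-Mead',options=dict(initial_simplex=np.array(b[1])+np.array([[0,0,0],[.0015,0,0],[0,.0015,0],[0,0,.03]]),xatol=5e-5,fatol=.01))
    return m.x*[1,1,100],m.fun
sq=lambda h:[(-h,-h),(h,-h),(h,h),(-h,h)]
E
python3 - <<'E'
from h import *
cs=[cap('wrist','w6.png') for _ in range(2)]
im=cv2.imread('pics/w6.png');cv2.imwrite('pics/w6c.png',cv2.resize(im[100:340,200:440],None,fx=2.5,fy=2.5))
for c in cs:
    print('head',fitpoly(c,[.6195,-.298],0,[(sq(.012),.128)]),'block',fitpoly(c,[.6195,-.298],0,[(sq(.033),.07)]),'collar',fitc([c],np.array([.6195,-.298]),[(.024,.078)],span=.006))
plan([.62,-.299,.25],-31.3)
E
```

```text
head (array([  0.6258,  -0.3014, -13.781 ]), np.float64(-68.03437042236328)) block (array([  0.6223,  -0.303 , -13.7711]), np.float64(-102.41340637207031)) collar [[  0.6152  -0.2928 -56.2348]]
head (array([  0.6235,  -0.3011, -14.4648]), np.float64(-66.78207397460938)) block (array([  0.6223,  -0.303 , -13.7731]), np.float64(-102.37858581542969)) collar [[  0.6153  -0.2928 -55.7248]]
t 13.95 tcp [ 0.6188 -0.3001  0.2502] F [-1.2048 -0.0666 -0.16  ] w 0.999
shift m [-0.0011 -0.0012  0.0002] in units [-0.0022 -0.0023  0.0004]
yaw now 179.8423781169598 tilt fix rad [-0.0006 -0.0002  0.    ] j6 12.27302804987569 j [-12.4319  27.4363  12.9797   0.0049 -75.5096  12.273 ]
turn z rad 0.5435370350419798 or -2.5980556185478134
```

View pics/w6c.png

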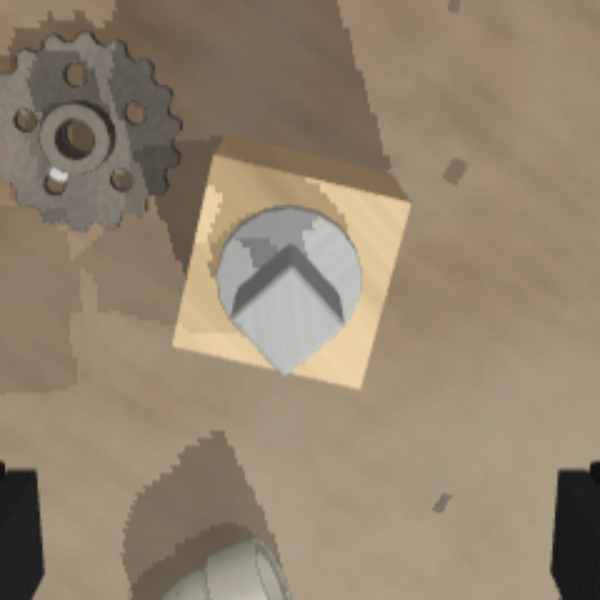

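The stem head shows as a diamond, about 45° to the image, top face corners near crop (292,268), (345,320), (285,377), (232,320). The collar is centred on about (290,278).

```bash
python3 - <<'E'
from h import *
c=cap('wrist')
L=[(292,268),(345,320),(285,377),(232,320)]
W=np.array([atz(c,(200+x/2.5,100+y/2.5),.128)[:2] for x,y in L]);print(W,W.mean(0))
for i in range(4): d=W[(i+1)%4]-W[i];print(np.degrees(np.arctan2(d[1],d[0]))%90,np.hypot(*d))
for sp in(.003,): print('head',fitpoly(c,W.mean(0),45,[(sq(.012),.128)],da=15,sp=sp))
C=atz(c,(200+290/2.5,100+278/2.5),.078);print('collar hand',C,'fit',fitc([c],C[:2],[(.024,.078)],span=.003))
cv2.imwrite('pics/w7.png',cv2.resize(cv2.cvtColor(c['img'][190:260,280:350],4),None,fx=8,fy=8,interpolation=2))
E
```

```text
[[ 0.6208 -0.3183]
 [ 0.6061 -0.3034]
 [ 0.6229 -0.2867]
 [ 0.6376 -0.3035]] [ 0.6219 -0.303 ]
44.76569173729837 0.020935284995196833
44.83497813823489 0.02373796659249617
41.18362302858806 0.022329933991754036
41.37869851190723 0.02238191099411819
head (array([ 0.6222, -0.3026, 43.1844]), np.float64(-75.16100311279297))
collar hand [ 0.6217 -0.3037  0.078 ] fit [[  0.6238  -0.3036 -47.4985]]
```

View pics/w7.png

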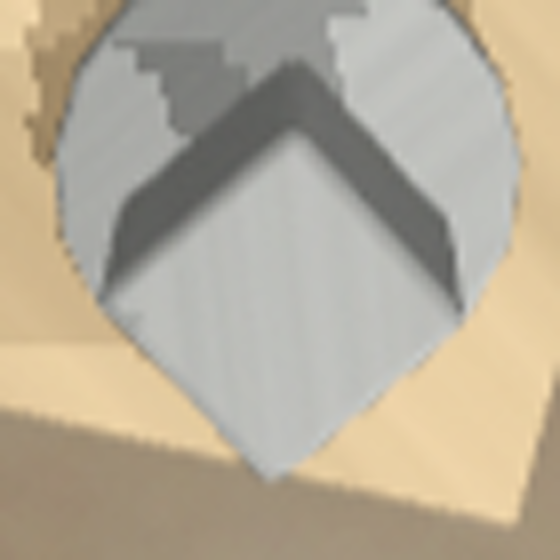

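The top face corners are at crop (293,135), (463,315), (270,478), (103,300), so the head yaw is about 42.7° and its centre about (0.622,-0.303).

move_arm(series=[[[0,0,0],[0.005,-0.005,0],1],[[0,0,1],[0,0,0],1],[[0,0,1],[0,0,0],1],[[0,0,1],[0,0,0],1],[[0,0,1],[0,0,0],1],[[0,0,1],[0,0,0],1],[[0,0,1],[0,0,0],1],[[0,0,1],[0,0,0],1],[[0,0,1],[0,0,0],1],[[0,0,0.23],[0,0,0],1],[[0,0,0],[0,0,0],1],[[0,0,0],[0,0,0],1]])

```text
time_s: 15.2
tcp_pos: [0.6221, -0.3023, 0.2496]
ee_rot: [[-0.734, -0.68, 0.0], [-0.68, 0.734, -0.0], [-0.0, -0.0, -1.0]]
wrist_force: [-0.2, 0.4, -0.1]
gripper_width: 1.001
gripper_force: 0.0
```

```bash
python3 - <<'E'
from h import *
c=cap('wrist','w8.png')
for z in(.128,): print('head',fitpoly(c,[.622,-.303],43,[(sq(.012),z)],da=10,sp=.003),fitpoly(c,[.622,-.303],43,[(sq(.012),z)],da=6,sp=.0))
print('block',fitpoly(c,[.622,-.303],-13.8,[(sq(.033),.07)],da=6,sp=.003))
plan([.6215,-.3028,.092],-47.3)
E
```

```text
head (array([ 0.6213, -0.302 , 42.0936]), np.float64(-66.626708984375)) (array([ 0.6213, -0.3019, 42.3728]), np.float64(-66.72395324707031))
block (array([  0.622 ,  -0.3029, -13.7159]), np.float64(-102.6787338256836))
t 15.25 tcp [ 0.6221 -0.3023  0.2496] F [-0.0211  0.1419  0.2379] w 0.999
shift m [0.0008 0.     0.1576] in units [0.0017 0.0001 0.3152]
yaw now 132.79220113380967 tilt fix rad [-0.0001  0.0001  0.    ] j6 -34.6539331153153 j [-12.5541  27.8735  13.6149   0.001  -75.7345 -34.6539]
turn z rad 0.001609213359050794 or -3.1399834402307425
```

move_arm(series=[[[0,0,0.005],[0,0,0.07],1],[[0,0,0],[0,0,0.08],1],[[0,0,0],[0,0,0.08],1],[[0,0,0],[0,0,0.05],1],[[0,0,0],[0,0,0.025],1],[[0,0,0],[0,0,0.01],1],[[0,0,0],[0,0,0],0],[[0,0,0],[0,0,0],0],[[0,0,0],[0,0,0],0],[[0,0,0],[0,0,0],0],[[0,0,0],[0,0,0],0],[[0,0,0],[0,0,0],0]])

```text
time_s: 16.45
tcp_pos: [0.6222, -0.3022, 0.0924]
ee_rot: [[-0.735, -0.678, 0.001], [-0.678, 0.735, -0.0], [-0.0, -0.001, -1.0]]
wrist_force: [-0.7, -1.3, -0.0]
gripper_width: 0.544
gripper_force: 0.0
```

move_arm(series=[[[0,0,0],[0,0,0],0],[[0,0,0],[0,0,0],0],[[0,0,0],[0,0,0],0],[[0,0,0],[0,0,0],0],[[0,0,0],[0,0,0],0],[[0,0,0],[0,0,0],0]])

```text
time_s: 17.05
tcp_pos: [0.6219, -0.3021, 0.092]
ee_rot: [[-0.735, -0.678, -0.001], [-0.678, 0.735, 0.0], [0.0, 0.0, -1.0]]
wrist_force: [-1.6, -0.1, 0.2]
gripper_width: 0.275
gripper_force: 30.0
```

move_arm(series=[[[0,0,0],[0,0,-0.02],0],[[0,0,0],[0,0,-0.04],0],[[0,0,0],[0,0,-0.06],0],[[0,0,0],[0,0,-0.06],0],[[0,0,0],[0,0,-0.05],0],[[0,0,0],[0,0,-0.03],0],[[0,0,0],[0,0,0],0],[[0,0,0],[0,0,0],0]])

```text
time_s: 17.85
tcp_pos: [0.6218, -0.3019, 0.2217]
ee_rot: [[-0.735, -0.678, -0.0], [-0.678, 0.735, 0.001], [-0.0, 0.001, -1.0]]
wrist_force: [0.1, -0.6, -2.4]
gripper_width: 0.274
gripper_force: 30.0
```

```bash
python3 - <<'E'
from h import *
s=r.sense();print(s['gripper_width'],s['gripper_force'])
c=cap('wrist','w9.png')
t=s['tcp_pos']
print('head fit',fitpoly(c,t[:2],42,[(sq(.012),t[2]+.036)],da=6,sp=.003))
sd=cap('side','s9.png');tp=cap('top')
for n,cc in(('side',sd),('top',tp)):
    for k,o in(('stem_head',.019),('stem_foot',-.09)):
        for d in r.pinpoint(k,n)[:1]: print(n,k,d,atz(cc,d['centre'],t[2]+o))
plan([.4092,-.3292,.2225],-31.3)
E
```

```text
0.27354709812545924 29.97098217252642
head fit (array([ 0.6223, -0.304 , 41.5729]), np.float64(-49.09649658203125))
side stem_head {'centre': [365.4, 181.5], 'score': 0.84} [ 0.6234 -0.3051  0.2407]
side stem_foot {'centre': [361.8, 227.0], 'score': 0.66} [ 0.6194 -0.3006  0.1317]
top stem_head {'centre': [290.4, 192.9], 'score': 0.43} [ 0.6201 -0.2982  0.2407]
top stem_foot {'centre': [292.3, 201.4], 'score': 0.56} [ 0.6276 -0.2991  0.1317]
t 18.2 tcp [ 0.6219 -0.3021  0.2212] F [ 0.8621  0.2513 -1.5201] w 0.276
shift m [ 0.1747  0.1244 -0.001 ] in units [ 0.3494  0.2487 -0.0021]
yaw now 132.70135298888673 tilt fix rad [ 0.0012 -0.0008  0.    ] j6 -34.7471900681936 j [-12.5503  28.7101  10.986   -0.0038 -72.3571 -34.7472]
turn z rad -0.27922906620827626 or 2.862363587381517
```

move_arm(series=[[[0,0,0],[0.03,0.021,0],0],[[0,0,0],[0.06,0.043,0],0],[[0,0,0],[0.06,0.043,0],0],[[0,0,0],[0.06,0.043,0],0],[[0,0,0],[0.06,0.043,0],0],[[0,0,0],[0.05,0.035,0],0],[[0,0,0],[0.03,0.02,0],0],[[0,0,-0.93],[0,0,0],0],[[0,0,-0.93],[0,0,0],0],[[0,0,-0.93],[0,0,0],0],[[0,0,0],[0,0,0],0],[[0,0,0],[0,0,0],0]])

```text
time_s: 19.4
tcp_pos: [0.4098, -0.3298, 0.222]
ee_rot: [[-0.521, -0.853, 0.0], [-0.853, 0.521, -0.0], [0.0, -0.0, -1.0]]
wrist_force: [0.3, 0.0, -2.4]
gripper_width: 0.272
gripper_force: 30.0
```

```bash
python3 - <<'E'
from h import *
for _ in range(3): c=cap('wrist');print(r.sense()['tcp_pos'])
c=cap('wrist','wa.png');t=r.sense()['tcp_pos']
print('cover',fitc([c],np.array([.4105,-.329]),[(.047,.068)],span=.004),'neck',fitc([c],np.array([.4105,-.329]),[(.025,.098)],span=.004))
print('head',fitpoly(c,t[:2],58.7,[(sq(.012),t[2]+.036)],da=6,sp=.003),'collar',fitc([c],t[:2],[(.024,t[2]+.019-.033)],span=.004))
plan([.4093,-.3297,.2225],-31.3)
E
```

```text
[ 0.4097 -0.3298  0.222 ]
[ 0.4096 -0.3298  0.222 ]
[ 0.4096 -0.3298  0.222 ]
cover [[  0.4104  -0.3286 -85.593 ]] neck [[  0.4104  -0.3281 -61.0397]]
head (array([ 0.4091, -0.3335, 58.6693]), np.float64(-53.82426071166992)) collar [[  0.4109  -0.3308 -65.8966]]
t 19.6 tcp [ 0.4095 -0.3297  0.222 ] F [ 0.1963 -0.1773 -2.347 ] w 0.278
shift m [ 0.0001  0.0002 -0.0005] in units [ 0.0002  0.0005 -0.001 ]
yaw now 148.65233853040226 tilt fix rad [ 0.0001 -0.      0.    ] j6 -10.202811530505043 j [-21.1456  12.4024 -13.4403   0.0016 -64.1616 -10.2028]
turn z rad -0.000831849570820019 or 3.140760804018973
```

View pics/wa.png

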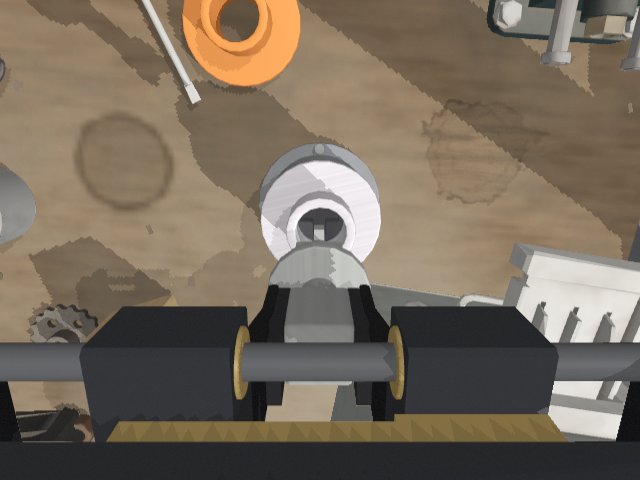

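The wrist view shows the stem shaft over the cover's neck, with stem and neck both on column ~320. Lowering it now.

move_arm(series=[[[0,0,0],[0,0,0.03],0],[[0,0,0],[0,0,0.03],0],[[0,0,0],[0,0,0.03],0],[[0,0,0],[0,0,0.02],0],[[0,0,0],[0,0,0.02],0],[[0,0,0],[0,0,0.01],0],[[0,0,0],[0,0,0],0],[[0,0,0],[0,0,0],0]])

```text
time_s: 20.4
tcp_pos: [0.4098, -0.33, 0.1525]
ee_rot: [[-0.52, -0.854, 0.001], [-0.854, 0.52, -0.001], [0.0, -0.001, -1.0]]
wrist_force: [0.3, -0.8, -1.5]
gripper_width: 0.274
gripper_force: 30.0
```

move_arm(series=[[[0,0,0],[0,0,0.01],0],[[0,0,0],[0,0,0.01],0],[[0,0,0],[0,0,0.008],0],[[0,0,0],[0,0,0.006],0],[[0,0,0],[0,0,0],0],[[0,0,0],[0,0,0],0]])

```text
time_s: 21.0
tcp_pos: [0.4094, -0.3298, 0.135]
ee_rot: [[-0.52, -0.854, -0.0], [-0.854, 0.52, -0.0], [0.0, 0.0, -1.0]]
wrist_force: [-0.1, 0.0, -2.2]
gripper_width: 0.273
gripper_force: 30.0
```

move_arm(series=[[[0,0,0],[0,0,0.008],0],[[0,0,0],[0,0,0.006],0],[[0,0,0],[0,0,0.004],0],[[0,0,0],[0,0,0.004],0],[[0,0,0],[0,0,0],0],[[0,0,0],[0,0,0],0]])

```text
time_s: 21.6
tcp_pos: [0.4094, -0.3299, 0.1253]
ee_rot: [[-0.519, -0.855, -0.0], [-0.855, 0.519, -0.001], [0.001, -0.0, -1.0]]
wrist_force: [-1.7, 2.4, 6.9]
gripper_width: 0.272
gripper_force: 30.0
```

move_arm(series=[[[0,0,0],[0,0,0.004],0],[[0,0,0],[0,0,0.004],0],[[0,0,0],[0,0,0.003],0],[[0,0,0],[0,0,0],0],[[0,0,0],[0,0,0],0],[[0,0,0],[0,0,0],0]])

```text
time_s: 22.2
tcp_pos: [0.4094, -0.33, 0.1205]
ee_rot: [[-0.519, -0.855, 0.0], [-0.855, 0.519, -0.001], [0.001, -0.001, -1.0]]
wrist_force: [-2.4, 2.6, 8.8]
gripper_width: 0.27
gripper_force: 30.0
```

move_arm(series=[[[0,0,0],[0,0,0.002],0],[[0,0,0],[0,0,0.002],0],[[0,0,0],[0,0,0],0],[[0,0,0],[0,0,0],0],[[0,0,0],[0,0,0],0]])

```text
time_s: 22.7
tcp_pos: [0.4095, -0.33, 0.1198]
ee_rot: [[-0.519, -0.855, 0.0], [-0.855, 0.519, -0.002], [0.001, -0.001, -1.0]]
wrist_force: [-4.4, 5.7, 16.7]
gripper_width: 0.275
gripper_force: 30.0
```

move_arm(series=[[[0,0,0],[0,0,0.001],0],[[0,0,0],[0,0,0],0],[[0,0,0],[0,0,0],0],[[0,0,0],[0,0,0],0],[[0,0,0],[0,0,0],0]])

```text
time_s: 23.2
tcp_pos: [0.4095, -0.3301, 0.1198]
ee_rot: [[-0.518, -0.855, 0.001], [-0.855, 0.518, -0.002], [0.001, -0.001, -1.0]]
wrist_force: [-5.2, 5.9, 19.5]
gripper_width: 0.269
gripper_force: 30.0
```

```bash
python3 - <<'E'
from h import *
cap('side','sb.png');im=cv2.imread('pics/sb.png');cv2.imwrite('pics/sbc.png',cv2.resize(im[180:300,190:350],None,fx=5,fy=5,interpolation=2))
s=r.sense();print(s['time_s'],s['tcp_pos'],s['wrist_force'],s['gripper_width'],s['gripper_force'])
E
```

```text
23.25 [ 0.4095 -0.3301  0.1199] [-5.5196  5.7602 19.0495] 0.2746581025135272 30.016283887141526
```

View pics/sbc.png

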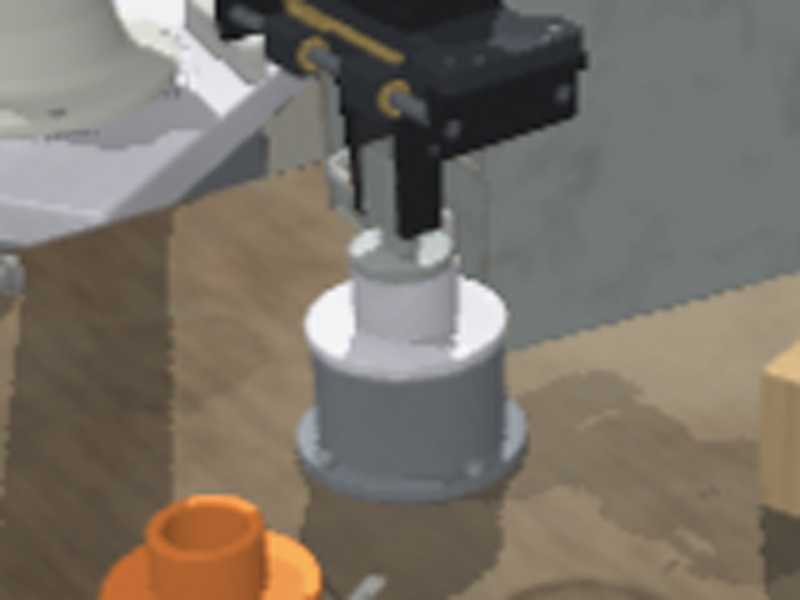

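The collar sits closed on the neck at about crop (403,265), with the plate level on the rim at (407,330) and no gap. I'm handing it in.

```bash
python3 -c "
from station import r
print(r.finish_job())"
```

```text
the job is handed in; nothing more can be done
None
```

The cover is seated on the housing, and the stem is meshed and pressed home with its collar on the neck; I handed the job in at 23.3 s, still gripping the stem and pressing down with about 20 N. No verdict came back.

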